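# Feed a chocolate block along the cutter's fence to its thickness stop

### The arm

A 6-joint arm with a two-finger parallel gripper is mounted at the origin on a cart in front of the work surface, level with it; the furniture and walls round the work are solid. World frame = base frame: x ahead of the robot, y to its left, z up, the work surface at z = 0. Lengths are in mm, angles in rad, forces in N, time in s.
With the tool pointing down it reaches from about 275 to 750 mm from the base axis. Payload 10.2 kg.
Tool frame: the origin (TCP) lies on the front face of the gripper's body, between the roots of the fingers; the fingertips stand 73 mm ahead of it and the grasp point (between the pads) lies 54 mm ahead of it; z points along the fingers, y is the line along which they close (so a half turn about z gives the same grasp; the last joint's range is limited). The gripper opens to 85 mm and grips with 20 to 120 N. Pads are 22 mm wide; open, the fingers measure 114 mm over their backs; the gripper's body (76 mm by 85 mm) begins 54 mm behind the grasp point. The pads swing forward as they close: fully open they stand 13 mm farther back than shut.
Start: joints at [-1.557, 0.313, 1.498, -0, 1.331, -0.223], TCP at [123.148, -510.359, 303.894] pointing down, gripper open.
Joint ranges: [-2.94, 2.94], [-0.97, 2.17], [0.19, 2.56], [-1.23, 4.37], [0.02, 3.11], [-2.88, 2.88]. Speed limits (rad/s): [2.39, 2.39, 3.01, 3.14, 3.14, 3.14].

### API

Orientations are given as a unit quaternion [w, x, y, z].
In Python, from rig import * gives the robot as it stands.
- The arm moves only by the tool step_arm, never from a script. Its argument "plan" is a list of rows, each an object with "offset": the shift along the tool's x, y, z in cm, a list of three; "rot": the turn, a rotation vector about the tool's x, y, z in degrees, a list of three; "gripper": the finger opening in cm, from 0 to 8.54. In form: [{"offset": [x, y, z], "rot": [wx, wy, wz], "gripper": gripper}, ...]. A call has 1 to 12 rows; each row is the pose to reach, as a shift and turn from the pose commanded when the call began, along the tool's axes at that moment; what a row does not reach only later rows make up. A row lasts 1/10 s, in which the tool goes at most 50 mm and 8.59 degrees, less where a joint would pass 70% of its speed; a pose out of reach is approached as far as the arm can. A call with a gripper value outside its range is refused whole. The fingers move at their own pace and stop on an object; "squeeze" is the grip in N (left out, the last holds). Time passes only in rows, so rows that repeat a pose let the fingers close. It gives the time, the measured TCP pose, the force, the opening and the grip force at its end, in the units of the state.
- sense(): the state, without advancing time (a new reading comes with each control period).
- capture(name): name is "side" or "top"; returns a dict with "color" (400x640x3 uint8, red, green, blue), "depth" (400x640 float32, mm along the optical axis (not along the pixel's ray), 0 where there is no reading), "vertical_fov" (degrees; the focal length in pixels is half the picture's height over the tangent of half this angle, whatever the lens; pixels are square), "cx", "cy" (the principal point, pixels), "rvec" (rotation vector, rad) and "tvec" (3), from world to camera coordinates, as OpenCV has them. Camera axes: x right, y down, z forward; pixel columns grow to the right and rows downward; lengths in mm; the calibration is good to about 2 mm. A picture is of the moment at which its call begins.
- finish_job(): hands the job in; it is judged then, once.
The state is a dict: "time_s": time; "joints": joint angles; "dq": joint speeds; "tau": joint torques, N m; "eef_pos": TCP position; "ee_rot": TCP orientation; "force": force on the tool from outside, world axes, zero at the start; "wrist_torque": the same for the moment, N m; "grip_width": opening from 0.0 (shut) to 1.0 (fully open); "grip_force": force on a finger pad.
Only numpy, scipy, OpenCV 4.12 (cv2) and the standard library are available. Lean on these libraries where they do the work, as an engineer would, in place of code of your own. Each camera call takes 0.05 s, during which the arm holds its last target. There are 200 camera calls.

### The job

A block of chocolate was set down crooked on the infeed of the bench cutter: with the blue push stick, and without touching the chocolate with the gripper, square the block up flush against the steel fence, then feed it along the fence under the clear guard and the sprung presser until its front end rests against the red sprung pad of the thickness stop. Keep it tight to the fence all the way under the guard, and feel for the stop: its setting changes from job to job, and it is only clamped by friction, so bring the block gently up to it and do not ram it. Then lay the push stick flat on the counter, off the cutter, and leave the other things on the counter where they are.

Things in the scene. Friction and masses are not known exactly. Their poses are not given: they have to be found in the camera images.
- cutter: bench cutter, fixed: white bed 18 mm above the counter, x -265..130, y -95..62 mm. Origin: on the counter under the blade line, mid feed path. +x: feed direction (about world -y, to the robot's right); +y: to the fence, away from the robot; the robot's side of the infeed is open. Grey blade frame x -19..19, up to z 158, opening y -74..41 mm; lever parked up (z 230, x 0..100, y -100 mm).
- fence (a point): upstream end of the fence's face, at bed height: x = -265, y = +30 mm of the cutter, axes as the cutter's. The fence is an upright steel strip, 45 mm high over the bed, 8 mm thick; its face runs along +x at y = +30 mm to x = +26 mm.
- guard_mouth (a point): on the bed at the upstream mouth of the clear guard, x = -95, y = 0 mm of the cutter, axes as the cutter's. Guard: flat roof 76 to 80 mm over the bed, x -95..-14, y -76..46 mm; a clear skirt on the robot's side (y -76..-72 mm) leaves 36 mm open below.
- presser_shaft (a point): hinge of the sprung presser under the guard, x = -80 mm of the cutter, 60 mm over the bed. A steel leaf runs from it downstream to a rolled end at x = -15 mm, 27 mm over the bed. The 40 mm high block lifts it from about x = -45 mm on: the push rises from about 3 N to 6..12 N there, well before the stop. It bears on the block with about 5 N and keeps hold of it.
- gauge: thickness gauge on the cutter's bed, origin on the bed at the blade line, axes as the cutter's. Its stop (aluminium plate with a black knob) sits somewhere along its rail, a setting that is not reported: the stop's red pad (52 mm wide, 34 mm high) faces upstream at x = 45 to 75 mm. The pad gives 6 mm on springs (1.5 N at first touch to 10 N fully in), then is rigid; the stop slips at 25 N.
- chocolate: dark brown block of chocolate with moulded squares on top, 120 x 60 x 40 mm, about 0.4 kg, lying on the bed upstream of the guard, 10 to 35 mm off the fence and up to 0.2 rad crooked. Origin: centre of its underside; +x along its length to its front (feed) end, +y to the side that goes on the fence. When flush on the fence its origin is at y = 0 of the cutter.
- chocolate_front (a point): centre of the block's front end face, 60 mm ahead of its origin, 20 mm up; axes as the block's
- chocolate_rear (a point): centre of the block's rear end face, 60 mm behind its origin, 20 mm up; axes as the block's
- push_stick: blue plastic push stick, 195 mm long, 26 mm wide, 0.16 kg, lying on the counter left of the cutter. Origin: underside, under the middle of the grip; +x to the tip. Grip: upright block x -35..35 mm, 26 mm wide, up to z = 58 mm (pinch it across y). Bar: x -35..140 mm, 26 mm wide, 16 mm high, its flanks straight and flush with the grip's.
- stick_tip (a point): middle of the stick's pushing face, x = 140, y = 4, z = 8 mm of the stick; axes as the stick's. The tip is notched: the face spans y -4..13 mm, and a lip at y -13..-4 mm goes on to x = 160 mm, to lap the side of the block away from the fence, so that the notch takes the block's rear corner.
- bar_scale: bystander: flat black bar scale with steel plate, 160 x 130 x 25 mm, behind the cutter; origin at the centre of its underside
- sugar_tin: bystander: steel canister with wooden lid, 70 mm wide, 110 mm high; origin at the centre of its underside
- water_glass: bystander: empty glass, 80 mm wide, 91 mm high; origin at the centre of its underside
- milk_pitcher: bystander: steel milk pitcher, 108 x 72 x 91 mm, right of the cutter; origin at the centre of its underside
- tamper: bystander: coffee tamper with wooden handle, 58 mm wide, 95 mm high, right of the cutter; origin at the centre of its underside

How it is judged:
By the outcome, as a careful person would: the job done as asked, in the order asked, and still so for the second after the job is handed in, with the robot touching nothing.
It also fails if it takes over 72 s, if anything falls off the work surface, if the arm or the gripper's body presses on something with over 40 N, if the wrist force passes 120 N, or if a joint passes its speed limit or range.

## Working session

There is one attempt and no reset: what is moved stays moved. The work goes in short steps, Python scripts to look and compute and a tool call to move; the robot and the scene stay as the last step left them, time stands still between calls to the robot, and variables do not carry over. Pictures are saved under pics/ and viewed, at most 10 in all, crops included, and the job is handed in when it is done.

Besides the shell and the picture viewer there is one more tool, called after "Request:" by a JSON object that holds its "op" and its "data". step_arm: Moves the arm, as the interface text tells. Its arguments: {"type":"object","properties":{"plan":{"type":"array"},"squeeze":{"type":"number"}},"required":["plan"]}

```bash
mkdir -p pics; ls; cat > h.py <<'E'
from rig import *
import numpy as np, cv2, pickle
def cam(n):
    c=capture(n); c['f']=200/np.tan(np.radians(c['vertical_fov'])/2)
    c['R']=cv2.Rodrigues(np.array(c['rvec'],float))[0]; c['t']=np.array(c['tvec'],float).ravel(); return c
def pts(c):
    d=c['depth'];v,u=np.mgrid[:400,:640]
    p=np.stack([(u-c['cx'])*d/c['f'],(v-c['cy'])*d/c['f'],d],-1)
    return (p-c['t'])@c['R']
def ray(c,u,v,z):
    o=-c['R'].T@c['t']; d=c['R'].T@np.array([(u-c['cx'])/c['f'],(v-c['cy'])/c['f'],1]); return o+d*(z-o[2])/d[2]
def save(c,n): cv2.imwrite('pics/'+n+'.png',c['color'][...,::-1])
E
python3 - <<'E'
from h import *
for n in('top','side'):
    c=cam(n);save(c,n+'0');pickle.dump(c,open(n+'0.pkl','wb'));print(n,c['R'].round(3).tolist(),c['t'],c['f'],-c['R'].T@c['t'])
s=sense();print(s)
E
```

```text
pics
top [[0.018, -0.999, 0.037], [-0.983, -0.024, -0.18], [0.181, -0.033, -0.983]] [-86.95469871 583.2569617  981.95376317] 366.299493124822 [ 397.39835444  -40.52997083 1073.50587579]
side [[-0.891, -0.454, -0.018], [-0.23, 0.486, -0.843], [0.391, -0.747, -0.537]] [ 489.14656161  233.23770133 1120.20228718] 501.08855864570944 [ 51.27770602 945.42112078 807.50656313]
{'time_s': 0.1, 'joints': array([-1.55739454e+00,  3.13416036e-01,  1.49837370e+00,  7.85793325e-06,
        1.33101515e+00, -2.23378730e-01]), 'dq': array([-0.00127561, -0.0014492 , -0.0034971 ,  0.00023607,  0.00085292,
        0.0010799 ]), 'tau': array([ 2.38184177e-03, -4.12902367e+01, -2.60143805e+01, -2.07612443e-04,
        2.99720246e-03,  1.32445103e-05]), 'eef_pos': array([ 123.14978555, -510.19600906,  303.37626548]), 'ee_rot': array([-6.02378182e-04,  9.92999983e-01,  1.18112935e-01,  6.73132813e-05]), 'force': array([ 0.10185934,  0.32248488, -0.64565292]), 'wrist_torque': array([-0.04487463, -0.00843009, -0.01027123]), 'grip_force': 0.0, 'grip_width': 1.0002691952331106}
```

View pics/top0.png

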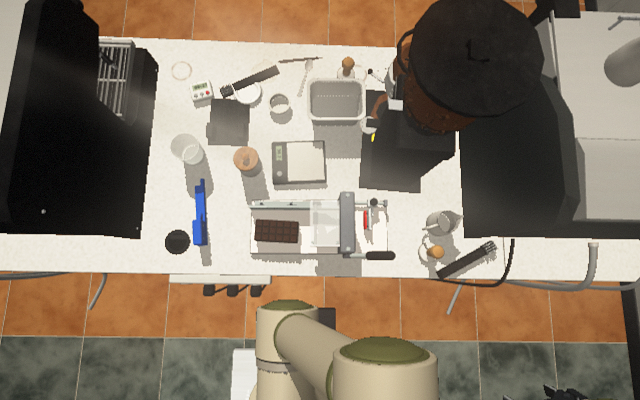

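View pics/side0.png

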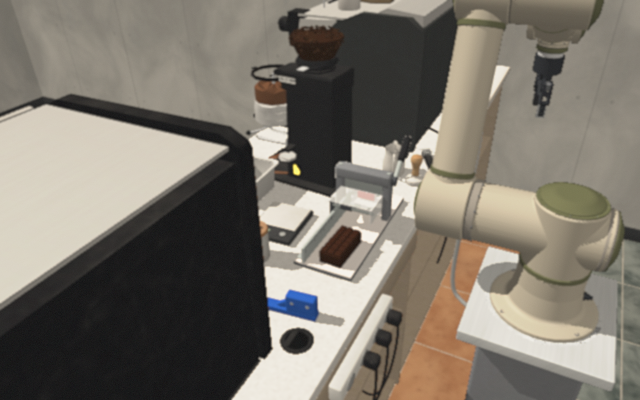

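The top view shows the chocolate at about (277,231) on the bed, with the fence above it near row 203. The red pad is at about (366,218) and the blue stick at about (200,213), with its tip pointing up. The side view confirms the layout.

```bash
python3 - <<'E'
from h import *
c=pickle.load(open('top0.pkl','rb'));P=pts(c)
hsv=cv2.cvtColor(c['color'],cv2.COLOR_RGB2HSV)
def rep(name,m,z0,z1):
    m=m&(P[...,2]>z0)&(P[...,2]<z1)&(c['depth']>0)
    q=P[m]; 
    r=cv2.minAreaRect(q[:,:2].astype(np.float32)); print(name,len(q),q[:,2].min().round(),np.median(q[:,2]).round(1),np.percentile(q[:,2],98).round(1),'rect',r, cv2.boxPoints(r).round(1).tolist())
    return q
u=np.arange(640)[None];v=np.arange(400)[:,None]
blue=cv2.inRange(hsv,(100,120,60),(130,255,255))>0
win=(u>180)&(u<225)&(v>170)&(v<255)
rep('stick grip',blue&win,45,75);rep('stick bar',blue&win,5,28)
w=(u>240)&(u<312)&(v>205)&(v<260)
rep('choc',w&(c['color'].max(-1)<110)&(u<304),48,68)
w=(u>240)&(u<400)&(v>190)&(v<265)
rep('bed',w&(u<310),10,28)
rep('fence',w&(u<312)&(v<215),52,72)
q=rep('frame',(u>330)&(u<360)&(v>185)&(v<262),140,170)
red=(cv2.inRange(hsv,(0,120,80),(8,255,255))>0)|(cv2.inRange(hsv,(172,120,80),(180,255,255))>0)
rep('pad',red&w&(u>355),20,70)
big=np.hstack([cv2.resize(c['color'][165:270,165:305],None,fx=4,fy=4),]) 
cv2.imwrite('pics/z0.png',cv2.resize(c['color'][165:275,165:405],None,fx=3.3,fy=3.3,interpolation=cv2.INTER_CUBIC)[...,::-1])
E
```

```text
stick grip 223 48.0 58.4 62.2 rect ((466.7521667480469, 263.1708984375), (69.1752700805664, 23.378149032592773), 4.065023899078369) [[431.3999938964844, 272.3999938964844], [433.1000061035156, 249.10000610351562], [502.1000061035156, 254.0], [500.3999938964844, 277.29998779296875]]
stick bar 287 12.0 17.2 24.4 rect ((560.5636596679688, 275.7544860839844), (122.1946029663086, 26.10144805908203), 6.8909687995910645) [[498.29998779296875, 281.3999938964844], [501.5, 255.5], [622.7999877929688, 270.1000061035156], [619.7000122070312, 296.0]]
choc 886 48.0 57.5 62.0 rect ((489.69989013671875, 48.01686096191406), (95.15667724609375, 119.14636993408203), 1.2149372100830078) [[440.8999938964844, 106.5999984741211], [443.3999938964844, -12.600000381469727], [538.5, -10.5], [536.0, 108.5999984741211]]
bed 1999 10.0 19.0 25.2 rect ((490.9657897949219, 42.017879486083984), (156.56167602539062, 168.4751739501953), 1.3334074020385742) [[410.70001220703125, 124.4000015258789], [414.70001220703125, -44.0], [571.2000122070312, -40.400001525878906], [567.2999877929688, 128.10000610351562]]
fence 184 56.0 63.3 67.5 rect ((541.1632690429688, 42.24925231933594), (7.950428485870361, 166.15811157226562), 0.5037855505943298) [[536.5, 125.30000305175781], [537.9000244140625, -40.900001525878906], [545.9000244140625, -40.79999923706055], [544.4000244140625, 125.4000015258789]]
frame 1027 141.0 158.1 163.2 rect ((486.899169921875, -138.38800048828125), (167.90042114257812, 44.70071792602539), 4.194512844085693) [[401.5, -122.19999694824219], [404.79998779296875, -166.8000030517578], [572.2999877929688, -154.5], [569.0, -110.0]]
pad 54 38.0 55.4 60.1 rect ((510.775634765625, -199.590087890625), (50.30118942260742, 4.961040496826172), 1.2512625455856323) [[485.6000061035156, -197.6999969482422], [485.70001220703125, -202.60000610351562], [536.0, -201.5], [535.9000244140625, -196.60000610351562]]
```

View pics/z0.png

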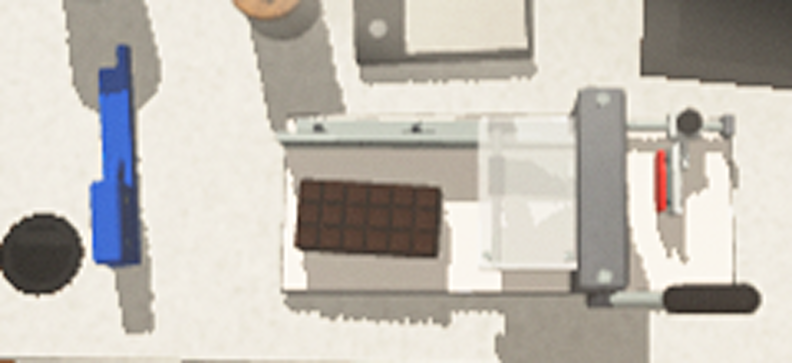

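The zoomed crop shows the block's corners at about (302,180), (441,187), (438,257) and (296,248), so its front is turned slightly away from the fence. The stick's lip is on its right-hand side (world -y), and the red pad is at about (661,180).

```bash
cat >> h.py <<'E'
from scipy.spatial.transform import Rotation as Ro
def go(x,y,z,yaw,st=None):
    """offset(cm), rot(deg) to TCP x,y,z with tool x axis at world yaw deg, pointing down"""
    st=st or sense(); q=np.array(st['ee_rot']); R0=Ro.from_quat(q[[1,2,3,0]])
    t=Ro.from_euler('z',yaw,degrees=True)*Ro.from_quat([1,0,0,0])
    off=R0.inv().apply(np.array([x,y,z])-st['eef_pos'])/10
    return off.round(2).tolist(),(R0.inv()*t).as_rotvec(degrees=True).round(2).tolist()
def show():
    s=sense(); q=np.array(s['ee_rot']); X=Ro.from_quat(q[[1,2,3,0]]).as_matrix()
    print(s['time_s'],s['eef_pos'].round(1),'yaw',np.degrees(np.arctan2(X[1,0],X[0,0])).round(2),'tz',X[:,2].round(3),'F',s['force'].round(1),'M',s['wrist_torque'].round(2),s['grip_width'],s['grip_force'],s['joints'].round(2))
def rect(c,m,z):
    v,u=np.nonzero(m); P=np.array([ray(c,a,b,z) for a,b in zip(u,v)])[:,:2].astype(np.float32)
    r=cv2.minAreaRect(P); return len(P),np.round(r[0],1),np.round(r[1],1),round(r[2],2),cv2.boxPoints(r).round(1).tolist()
E
python3 - <<'E'
from h import *
c=pickle.load(open('top0.pkl','rb'))
P=pts(c);u=np.arange(640)[None];v=np.arange(400)[:,None]
w=(u>245)&(u<304)&(v>212)&(v<250)
r,g,b=[c['color'][...,i].astype(int) for i in range(3)]
m=w&(r<125)&(r>b+10)&(P[...,2]>45)
m=cv2.morphologyEx(m.astype(np.uint8),cv2.MORPH_OPEN,np.ones((3,3)));print('choc',rect(c,m,58))
hsv=cv2.cvtColor(c['color'],cv2.COLOR_RGB2HSV);blue=(cv2.inRange(hsv,(100,120,40),(130,255,255))>0)&(u>180)&(u<225)&(v>170)&(v<255)
print('grip',rect(c,blue&(P[...,2]>50),58));print('bar',rect(c,blue&(P[...,2]<25)&(P[...,2]>10),16))
for i in range(178,212,4):
    k=np.nonzero(blue[i])[0];print(i,k.min(),k.max(),ray(c,k.min()-.5,i,16).round(1)[:2],ray(c,k.max()+.5,i,16).round(1)[:2])
print('disc',P[242,177],'stick far',P[178:186,202,2])
print(go(330,-150,400,90)); s=sense()
E
```

```text
choc (912, array([473.3,  47.4]), array([118.6,  58.1]), 87.87, [[442.1000061035156, -10.800000190734863], [500.20001220703125, -12.899999618530273], [504.6000061035156, 105.5], [446.5, 107.69999694824219]])
grip (226, array([507.8, 266.6]), array([152.3,  21.6]), 4.6, [[431.0, 271.20001220703125], [432.70001220703125, 249.6999969482422], [584.5999755859375, 261.8999938964844], [582.7999877929688, 283.5]])
bar (284, array([560.9, 276. ]), array([121. ,  24.9]), 7.47, [[499.29998779296875, 280.5], [502.5, 255.6999969482422], [622.5, 271.3999938964844], [619.2000122070312, 296.20001220703125]])Traceback (most recent call last):
  File "<stdin>", line 11, in <module>
    return umr_minimum(a, axis, None, out, keepdims, initial, where)
ValueError: zero-size array to reduction operation minimum which has no identity
```

```bash
python3 - <<'E'
from h import *
print(go(330,-120,380,100)); 
E
```

```text
([29.26, -33.09, -7.62], [-0.04, -0.06, -86.43])
```

Request:
{"op": "step_arm", "data": {"plan": [{"offset": [29, -33, -8], "rot": [0, 0, -86], "gripper": 8.5}, {"offset": [29, -33, -8], "rot": [0, 0, -86], "gripper": 8.5}, {"offset": [29, -33, -8], "rot": [0, 0, -86], "gripper": 8.5}, {"offset": [29, -33, -8], "rot": [0, 0, -86], "gripper": 8.5}, {"offset": [29, -33, -8], "rot": [0, 0, -86], "gripper": 8.5}, {"offset": [29, -33, -8], "rot": [0, 0, -86], "gripper": 8.5}, {"offset": [29, -33, -8], "rot": [0, 0, -86], "gripper": 8.5}, {"offset": [29, -33, -8], "rot": [0, 0, -86], "gripper": 8.5}, {"offset": [29, -33, -8], "rot": [0, 0, -86], "gripper": 8.5}, {"offset": [29, -33, -8], "rot": [0, 0, -86], "gripper": 8.5}, {"offset": [29, -33, -8], "rot": [0, 0, -86], "gripper": 8.5}]}}

```text
time_s: 1.2
eef_pos: [327.9, -120.5, 383.9]
ee_rot: [-0.0, 0.644, 0.765, -0.0]
force: [0.7, -0.4, -0.3]
grip_width: 0.999
grip_force: 0.0
```

```bash
python3 - <<'E'
from h import *
show();print(go(467,263.5,200,187)); 
E
```

```text
1.2 [ 327.9 -120.5  383.9] yaw 99.83 tz [-0. -0. -1.] F [ 0.7 -0.4 -0.3] M [-0.06 -0.01  0.02] 0.9991809389182296 0.0 [-0.69 -0.15  1.79 -0.    1.5  -0.86]
([35.46, 20.27, 18.38], [-0.01, -0.0, -87.17])
```

Request:
{"op": "step_arm", "data": {"plan": [{"offset": [35.5, 20.3, 18.4], "rot": [0, 0, -87.2], "gripper": 8.5}, {"offset": [35.5, 20.3, 18.4], "rot": [0, 0, -87.2], "gripper": 8.5}, {"offset": [35.5, 20.3, 18.4], "rot": [0, 0, -87.2], "gripper": 8.5}, {"offset": [35.5, 20.3, 18.4], "rot": [0, 0, -87.2], "gripper": 8.5}, {"offset": [35.5, 20.3, 18.4], "rot": [0, 0, -87.2], "gripper": 8.5}, {"offset": [35.5, 20.3, 18.4], "rot": [0, 0, -87.2], "gripper": 8.5}, {"offset": [35.5, 20.3, 18.4], "rot": [0, 0, -87.2], "gripper": 8.5}, {"offset": [35.5, 20.3, 18.4], "rot": [0, 0, -87.2], "gripper": 8.5}, {"offset": [35.5, 20.3, 18.4], "rot": [0, 0, -87.2], "gripper": 8.5}, {"offset": [35.5, 20.3, 18.4], "rot": [0, 0, -87.2], "gripper": 8.5}, {"offset": [35.5, 20.3, 18.4], "rot": [0, 0, -87.2], "gripper": 8.5}, {"offset": [35.5, 20.3, 18.4], "rot": [0, 0, -87.2], "gripper": 8.5}]}}

```text
time_s: 2.4
eef_pos: [469.2, 261.0, 199.9]
ee_rot: [-0.0, -0.055, 0.998, -0.0]
force: [-0.0, 0.8, -0.2]
grip_width: 0.999
grip_force: 0.0
```

```bash
python3 - <<'E'
from h import *
show();print(go(467,263.5,94,187)); c=cam('side')
cv2.imwrite('pics/s1.png',cv2.resize(c['color'][150:370,200:420],None,fx=2.7,fy=2.7)[...,::-1])
E
```

```text
2.4 [469.2 261.  199.9] yaw -173.64 tz [-0. -0. -1.] F [-0.   0.8 -0.2] M [-0.    0.01 -0.04] 0.9986199151614892 0.0 [ 0.29  0.44  1.6  -0.    1.1  -1.39]
([0.19, 0.27, 10.59], [-0.01, -0.01, -0.64])
```

View pics/s1.png

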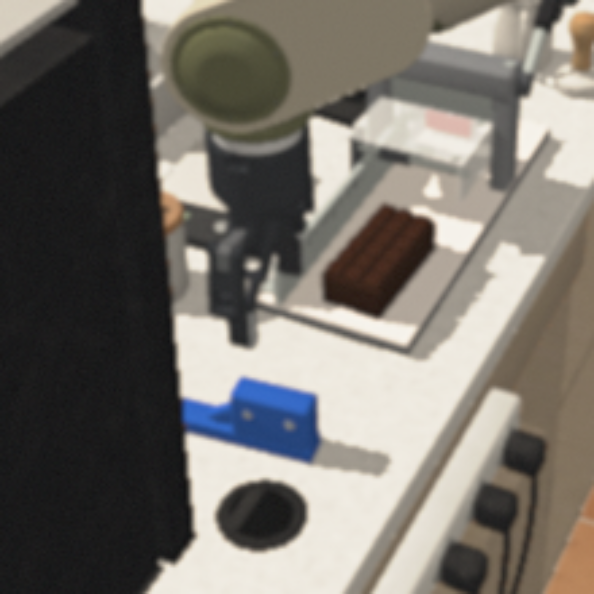

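The gripper is above the stick (grip at about (275,420) in the crop), and the dark disc is flat on the counter. Next I lower and pinch.

Request:
{"op": "step_arm", "data": {"plan": [{"offset": [0.2, 0.2, 5], "rot": [0, 0, -0.6], "gripper": 8.5}, {"offset": [0.2, 0.2, 9], "rot": [0, 0, -0.6], "gripper": 8.5}, {"offset": [0.2, 0.2, 11], "rot": [0, 0, -0.6], "gripper": 8.5}, {"offset": [0.2, 0.2, 11], "rot": [0, 0, -0.6], "gripper": 8.5}, {"offset": [0.2, 0.2, 11], "rot": [0, 0, -0.6], "gripper": 2}, {"offset": [0.2, 0.2, 11], "rot": [0, 0, -0.6], "gripper": 2}, {"offset": [0.2, 0.2, 11], "rot": [0, 0, -0.6], "gripper": 2}, {"offset": [0.2, 0.2, 11], "rot": [0, 0, -0.6], "gripper": 2}, {"offset": [0.2, 0.2, 11], "rot": [0, 0, -0.6], "gripper": 2}, {"offset": [0.2, 0.2, 11], "rot": [0, 0, -0.6], "gripper": 2}, {"offset": [0.2, 0.2, 11], "rot": [0, 0, -0.6], "gripper": 2}, {"offset": [0.2, 0.2, 11], "rot": [0, 0, -0.6], "gripper": 2}], "squeeze": 90}}

```text
time_s: 3.65
eef_pos: [467.1, 264.2, 91.0]
ee_rot: [0.001, -0.064, 0.998, 0.0]
force: [-1.0, 0.5, 6.8]
grip_width: 0.297
grip_force: 89.0
```

```bash
python3 - <<'E'
from h import *
show()
E
```

```text
3.65 [467.1 264.2  91. ] yaw -172.64 tz [ 0.002  0.001 -1.   ] F [-1.   0.5  6.8] M [-0.2   0.15 -0.02] 0.2972194980539644 89.01257872581482 [ 0.3   0.6   1.68 -0.    0.86 -1.4 ]
```

```bash
python3 - <<'E'
from h import *
print(go(405,140,180,90.7))
E
```

```text
([7.73, -11.52, -8.92], [0.1, 0.07, 96.66])
```

Request:
{"op": "step_arm", "data": {"plan": [{"offset": [0, 0, -3], "rot": [0, 0, 0], "gripper": 2}, {"offset": [2, -1, -7], "rot": [0, 0, 0], "gripper": 2}, {"offset": [5, -5, -9], "rot": [0, 0, 8], "gripper": 2}, {"offset": [7.7, -9, -9], "rot": [0, 0, 16], "gripper": 2}, {"offset": [7.7, -11.5, -9], "rot": [0, 0, 24], "gripper": 2}, {"offset": [7.7, -11.5, -9], "rot": [0, 0, 32], "gripper": 2}, {"offset": [7.7, -11.5, -9], "rot": [0, 0, 40], "gripper": 2}, {"offset": [7.7, -11.5, -9], "rot": [0, 0, 48], "gripper": 2}, {"offset": [7.7, -11.5, -9], "rot": [0, 0, 56], "gripper": 2}, {"offset": [7.7, -11.5, -9], "rot": [0, 0, 64], "gripper": 2}, {"offset": [7.7, -11.5, -9], "rot": [0, 0, 72], "gripper": 2}, {"offset": [7.7, -11.5, -9], "rot": [0, 0, 80], "gripper": 2}]}}

```text
time_s: 4.85
eef_pos: [404.8, 140.1, 180.0]
ee_rot: [0.0, 0.595, 0.804, 0.0]
force: [-0.3, -0.4, -2.0]
grip_width: 0.297
grip_force: 88.8
```

Request:
{"op": "step_arm", "data": {"plan": [{"offset": [0, 0, 0], "rot": [0, 0, 8], "gripper": 2}, {"offset": [0, 0, 0], "rot": [0, 0, 15], "gripper": 2}, {"offset": [0, 0, 0], "rot": [0, 0, 16.7], "gripper": 2}, {"offset": [0, 0, 0], "rot": [0, 0, 16.7], "gripper": 2}, {"offset": [0, 0, 0], "rot": [0, 0, 16.7], "gripper": 2}]}}

```text
time_s: 5.35
eef_pos: [404.9, 140.1, 179.9]
ee_rot: [0.0, 0.702, 0.712, 0.0]
force: [0.4, 1.2, -1.1]
grip_width: 0.294
grip_force: 88.8
```

```bash
python3 - <<'E'
from h import *
show();c=cam('top');save(c,'top2');d=cam('side')
P=pts(c);hsv=cv2.cvtColor(c['color'],cv2.COLOR_RGB2HSV)
blue=(cv2.inRange(hsv,(100,120,40),(130,255,255))>0)
v,u=np.nonzero(blue);print(len(u),u.min(),u.max(),v.min(),v.max());q=P[blue];q=q[(q[:,2]>70)];print(np.percentile(q,[0,2,50,98,100],axis=0).round(1))
z=np.hstack([c['color'][165:285,165:405],]);cv2.imwrite('pics/t2.png',cv2.resize(np.vstack([z,d['color'][150:270,220:460]]),None,fx=2.4,fy=2.4)[...,::-1])
E
```

```text
5.35 [404.9 140.1 179.9] yaw 90.8 tz [ 0.  0. -1.] F [ 0.4  1.2 -1.1] M [0.03 0.02 0.04] 0.2941999956952822 88.80519032478333 [0.06 0.26 1.93 0.   0.95 0.04]
385 251 299 251 259
[[ 395.1  -40.5  101.1]
 [ 395.4  -12.9  102.1]
 [ 405.5   49.4  105.8]
 [ 417.   100.8  123.6]
 [ 417.4  105.4 1073.5]]
```

View pics/t2.png

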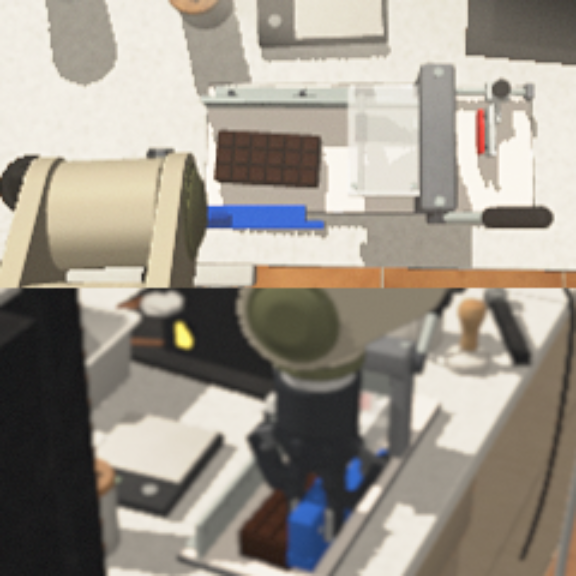

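The stick is held level along the feed direction, with the lip end at about (323,225) in the crop on the robot's side. The block is unmoved.

```bash
python3 - <<'E'
from h import *
c=cam('top');hsv=cv2.cvtColor(c['color'],cv2.COLOR_RGB2HSV)
b=(cv2.inRange(hsv,(100,120,40),(130,255,255))>0)
b[:, :254]=0
for u in range(256,302,4):
    k=np.nonzero(b[:,u])[0]
    if len(k): print(u,k.min(),k.max(),ray(c,u,k.min()-.5,105).round(1)[:2],ray(c,u,k.max()+.5,105).round(1)[:2])
k=np.nonzero(b[252])[0];print('face end',ray(c,k.max()+.5,252,105),'lip end',ray(c,np.nonzero(b[257])[0].max()+.5,257,105))
print(go(405,136,113,90.7))
E
```

```text
256 251 259 [417.   93.9] [394.   92.8]
260 251 259 [417.2  83.6] [394.2  82.5]
264 251 259 [417.4  73.3] [394.4  72.2]
268 251 259 [417.6  62.9] [394.6  61.9]
272 251 259 [417.8  52.6] [394.8  51.6]
276 251 259 [418.   42.2] [394.9  41.3]
280 251 259 [418.2  31.8] [395.1  31. ]
284 251 259 [418.3  21.5] [395.3  20.6]
288 251 259 [418.5  11.1] [395.5  10.3]
292 257 259 [4.033e+02 2.000e-01] [ 3.957e+02 -1.000e-01]
296 257 259 [403.5 -10.2] [395.9 -10.4]
face end [414.86060318   1.85646658 105.        ] lip end [402.37836019 -16.71266064 105.        ]
([-0.41, -0.0, 6.69], [-0.0, 0.0, 0.04])
```

Request:
{"op": "step_arm", "data": {"plan": [{"offset": [-0.4, 0, 4], "rot": [0, 0, 0], "gripper": 2}, {"offset": [-0.4, 0, 6.8], "rot": [0, 0, 0], "gripper": 2}, {"offset": [-0.4, 0, 6.8], "rot": [0, 0, 0], "gripper": 2}, {"offset": [-0.4, 1, 6.8], "rot": [0, 0, 0], "gripper": 2}, {"offset": [-0.4, 1.8, 6.8], "rot": [0, 0, 0], "gripper": 2}, {"offset": [-0.4, 2.2, 6.8], "rot": [0, 0, 0], "gripper": 2}, {"offset": [-0.4, 2.6, 6.8], "rot": [0, 0, 0], "gripper": 2}, {"offset": [-0.4, 3, 6.8], "rot": [0, 0, 0], "gripper": 2}, {"offset": [-0.4, 3.4, 6.8], "rot": [0, 0, 0], "gripper": 2}, {"offset": [-0.4, 3.8, 6.8], "rot": [0, 0, 0], "gripper": 2}, {"offset": [-0.4, 4.2, 6.8], "rot": [0, 0, 0], "gripper": 2}, {"offset": [-0.4, 4.6, 6.8], "rot": [0, 0, 0], "gripper": 2}]}}

```text
time_s: 6.7
eef_pos: [451.3, 136.7, 111.9]
ee_rot: [-0.0, 0.703, 0.711, -0.0]
force: [-2.0, 0.4, -0.5]
grip_width: 0.289
grip_force: 89.0
```

```bash
python3 - <<'E'
from h import *
show()
E
```

```text
6.7 [451.3 136.7 111.9] yaw 90.67 tz [-0.  0. -1.] F [-2.   0.4 -0.5] M [-0.08  0.54 -0.22] 0.289110139570554 89.0239155292511 [0.04 0.46 1.87 0.   0.82 0.03]
```

Request:
{"op": "step_arm", "data": {"plan": [{"offset": [0, 0.2, 0], "rot": [0, 0, 0], "gripper": 2}, {"offset": [0, 0.4, 0], "rot": [0, 0, 0], "gripper": 2}, {"offset": [0, 0.6, 0], "rot": [0, 0, 0], "gripper": 2}, {"offset": [0, 0.8, 0], "rot": [0, 0, 0], "gripper": 2}, {"offset": [0, 0.95, 0], "rot": [0, 0, 0], "gripper": 2}, {"offset": [0, 1.05, 0], "rot": [0, 0, 0], "gripper": 2}, {"offset": [0, 1.05, 0], "rot": [0, 0, 0], "gripper": 2}]}}

```text
time_s: 7.4
eef_pos: [461.7, 136.7, 111.9]
ee_rot: [0.0, 0.703, 0.711, 0.0]
force: [-1.5, 0.2, -2.3]
grip_width: 0.29
grip_force: 89.0
```

Request:
{"op": "step_arm", "data": {"plan": [{"offset": [0, 0.1, 0], "rot": [0, 0, 0], "gripper": 2}, {"offset": [0, 0.15, 0], "rot": [0, 0, 0], "gripper": 2}, {"offset": [0, 0.15, 0], "rot": [0, 0, 0], "gripper": 2}]}}

```text
time_s: 7.7
eef_pos: [462.2, 136.8, 111.7]
ee_rot: [-0.001, 0.703, 0.711, -0.001]
force: [-6.6, 0.8, 0.6]
grip_width: 0.294
grip_force: 89.4
```

Request:
{"op": "step_arm", "data": {"plan": [{"offset": [0, 0.1, 0], "rot": [0, 0, 0], "gripper": 2}, {"offset": [0, 0.2, 0], "rot": [0, 0, 0], "gripper": 2}, {"offset": [0, 0.2, 0], "rot": [0, 0, 0], "gripper": 2}]}}

```text
time_s: 8.0
eef_pos: [462.8, 136.9, 111.2]
ee_rot: [-0.003, 0.703, 0.711, -0.003]
force: [-13.1, -1.6, 4.9]
grip_width: 0.293
grip_force: 89.8
```

```bash
cat >> h.py <<'E'
def choc(c,umax=308):
    P=pts(c);u=np.arange(640)[None];v=np.arange(400)[:,None]
    r,g,b=[c['color'][...,i].astype(int) for i in range(3)]
    m=(u>245)&(u<umax)&(v>203)&(v<250)&(r<125)&(r>b+10)&(P[...,2]>45)
    m=cv2.morphologyEx(m.astype(np.uint8),cv2.MORPH_OPEN,np.ones((3,3)));return rect(c,m,58)
E
python3 - <<'E'
from h import *
show();c=cam('top');print(choc(c))
d=cam('side');cv2.imwrite('pics/t3.png',cv2.resize(np.vstack([c['color'][165:285,165:405],d['color'][150:270,220:460]]),None,fx=2.4,fy=2.4)[...,::-1])
E
```

```text
8.0 [462.8 136.9 111.2] yaw 90.66 tz [-0.007 -0.    -1.   ] F [-13.1  -1.6   4.9] M [-0.31  2.28 -0.46] 0.292953911194373 89.79978919029236 [0.04 0.48 1.83 0.   0.84 0.03]
(1243, array([479.2,  59.3]), array([139.6, 115.8]), 89.91, [[421.20001220703125, -10.399999618530273], [537.0, -10.600000381469727], [537.2000122070312, 129.10000610351562], [421.5, 129.1999969482422]])
```

View pics/t3.png

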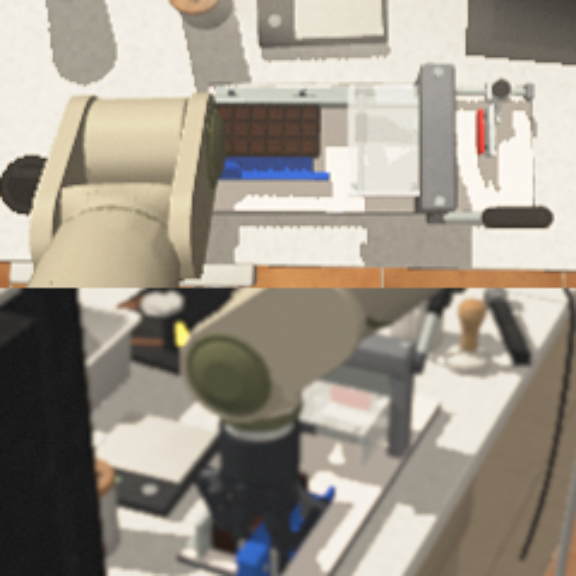

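The block now looks flush along the fence: its top edge is at about row 105 of the crop, parallel to the fence, and the bar lies along its near side. I'll back off, go round behind it and bring the notch to the rear corner.

Request:
{"op": "step_arm", "data": {"plan": [{"offset": [0, -0.6, -0.1], "rot": [0, 0, 0], "gripper": 2}, {"offset": [0, -1.7, -0.1], "rot": [0, 0, 0], "gripper": 2}, {"offset": [2, -1.7, -0.1], "rot": [0, 0, 0], "gripper": 2}, {"offset": [5, -1.7, -0.1], "rot": [0, 0, 0], "gripper": 2}, {"offset": [9, -1.7, -0.1], "rot": [0, 0, 0], "gripper": 2}, {"offset": [12, -1.7, -0.1], "rot": [0, 0, 0], "gripper": 2}, {"offset": [12.2, -1.7, -0.1], "rot": [0, 0, 0], "gripper": 2}, {"offset": [12.2, -1.7, -0.1], "rot": [0, 0, 0], "gripper": 2}, {"offset": [12.2, -1.7, -0.1], "rot": [0, 0, 0], "gripper": 2}]}}

```text
time_s: 9.0
eef_pos: [446.8, 257.9, 112.9]
ee_rot: [0.0, 0.703, 0.711, 0.0]
force: [-0.3, -0.4, -0.9]
grip_width: 0.291
grip_force: 89.1
```

```bash
python3 - <<'E'
from h import *
show();c=cam('top');pickle.dump(c,open('t4.pkl','wb'));print(choc(c))
hsv=cv2.cvtColor(c['color'],cv2.COLOR_RGB2HSV)
b=(cv2.inRange(hsv,(100,120,40),(130,255,255))>0)
v,u=np.nonzero(b);print(u.min(),u.max(),v.min(),v.max())
for r in range(v.min(),v.max()+1):
    k=np.nonzero(b[r])[0]
    if len(k):print(r,k.min(),k.max(),ray(c,k.max()+.5,r,37).round(1))
# fence + bed edge lines, subpixel
g=cv2.GaussianBlur(cv2.cvtColor(c['color'],cv2.COLOR_RGB2GRAY),(3,3),0)
L=cv2.createLineSegmentDetector().detect(g)[0][:,0]
for l in L:
    if abs(l[0]-l[2])>35 and 240<min(l[0],l[2])and max(l[0],l[2])<400 and 190<l[1]<262: 
        z=63 if l[1]<212 else 18
        a=ray(c,l[0],l[1],z);e=ray(c,l[2],l[3],z);print(l.round(1),a.round(1)[:2],e.round(1)[:2],'slope',((e-a)[0]/(e-a)[1]).round(4))
E
```

```text
9.0 [446.8 257.9 112.9] yaw 90.64 tz [ 0. -0. -1.] F [-0.3 -0.4 -0.9] M [ 0.04 -0.02  0.03] 0.29076759340731784 89.12905097007751 [ 0.3   0.53  1.73 -0.    0.88  0.29]
(913, array([506.7,  48.6]), array([ 58.4, 119.1]), 1.2, [[476.20001220703125, 107.5], [478.70001220703125, -11.600000381469727], [537.2000122070312, -10.300000190734863], [534.7000122070312, 108.69999694824219]])
202 258 234 243
234 207 207 [461.2 240.1  37. ]
235 202 249 [460.8 123.6  37. ]
236 202 251 [458.2 117.9  37. ]
237 202 250 [455.3 120.5  37. ]
238 202 250 [452.5 120.4  37. ]
239 202 250 [449.8 120.2  37. ]
240 202 251 [447.1 117.3  37. ]
241 202 253 [444.4 111.6  37. ]
242 202 258 [441.9  97.6  37. ]
243 202 257 [439.1 100.3  37. ]
[250.6 207.2 306.9 207.3] [535.6 120.5] [539. -35.] slope -0.0215
[260.6 251.8 315.6 252.4] [415.2  92.8] [416.6 -62.8] slope -0.0089
[295.6 230.7 258.1 229.9] [476.9  -4.2] [476.9 103. ] slope -0.0
[298.1 243.3 260.6 243. ] [441.3 -12.4] [440.  94.] slope -0.0131
```

Request:
{"op": "step_arm", "data": {"plan": [{"offset": [0, 1, 0], "rot": [0, 0, -0.5], "gripper": 2}, {"offset": [0, 2, 0], "rot": [0, 0, -0.5], "gripper": 2}, {"offset": [0, 2.8, 0], "rot": [0, 0, -0.5], "gripper": 2}, {"offset": [0, 3.1, 0], "rot": [0, 0, -0.5], "gripper": 2}, {"offset": [-0.4, 3.1, 0], "rot": [0, 0, -0.5], "gripper": 2}, {"offset": [-0.7, 3.1, 0], "rot": [0, 0, -0.5], "gripper": 2}, {"offset": [-0.9, 3.1, 0], "rot": [0, 0, -0.5], "gripper": 2}, {"offset": [-1.0, 3.1, 0], "rot": [0, 0, -0.5], "gripper": 2}, {"offset": [-1.0, 3.1, 0], "rot": [0, 0, -0.5], "gripper": 2}]}}

```text
time_s: 9.95
eef_pos: [477.1, 249.0, 112.5]
ee_rot: [-0.001, 0.7, 0.714, -0.001]
force: [-4.9, 2.9, -1.1]
grip_width: 0.295
grip_force: 89.1
```

Request:
{"op": "step_arm", "data": {"plan": [{"offset": [0, 0.1, 0], "rot": [0, 0, 0], "gripper": 2}, {"offset": [0, 0.2, 0], "rot": [0, 0, 0], "gripper": 2}, {"offset": [0, 0.2, 0], "rot": [0, 0, 0], "gripper": 2}]}}

```text
time_s: 10.25
eef_pos: [478.2, 249.1, 112.2]
ee_rot: [-0.002, 0.701, 0.713, -0.002]
force: [-9.8, 2.8, 2.3]
grip_width: 0.291
grip_force: 89.5
```

Request:
{"op": "step_arm", "data": {"plan": [{"offset": [-0.3, -0.03, 0], "rot": [0, 0, 0], "gripper": 2}, {"offset": [-0.7, -0.03, 0], "rot": [0, 0, 0], "gripper": 2}, {"offset": [-1.1, -0.03, 0], "rot": [0, 0, 0], "gripper": 2}, {"offset": [-1.5, -0.03, 0], "rot": [0, 0, 0], "gripper": 2}, {"offset": [-1.9, -0.03, 0], "rot": [0, 0, 0], "gripper": 2}, {"offset": [-2.3, -0.03, 0], "rot": [0, 0, 0], "gripper": 2}, {"offset": [-2.7, -0.03, 0], "rot": [0, 0, 0], "gripper": 2}, {"offset": [-3.1, -0.03, 0], "rot": [0, 0, 0], "gripper": 2}]}}

```text
time_s: 11.05
eef_pos: [478.5, 218.6, 112.4]
ee_rot: [-0.002, 0.701, 0.713, -0.001]
force: [-9.5, 8.1, 0.9]
grip_width: 0.291
grip_force: 89.5
```

```bash
python3 - <<'E'
from h import *
show();c=cam('top');print(choc(c))
E
```

```text
11.05 [478.5 218.6 112.4] yaw 91.0 tz [-0.005  0.002 -1.   ] F [-9.5  8.1  0.9] M [ 1.03  1.67 -1.31] 0.29111369540542803 89.53800916671753 [0.2  0.55 1.7  0.   0.89 0.18]
(887, array([507.2,  20.8]), array([ 58.6, 113.9]), 1.32, [[476.6000061035156, 77.0999984741211], [479.29998779296875, -36.79999923706055], [537.7999877929688, -35.400001525878906], [535.2000122070312, 78.5]])
```

Request:
{"op": "step_arm", "data": {"plan": [{"offset": [-0.4, -0.04, 0], "rot": [0, 0, 0], "gripper": 2}, {"offset": [-0.8, -0.04, 0], "rot": [0, 0, 0], "gripper": 2}, {"offset": [-1.2, -0.04, 0], "rot": [0, 0, 0], "gripper": 2}, {"offset": [-1.6, -0.04, 0], "rot": [0, 0, 0], "gripper": 2}, {"offset": [-2.0, -0.04, 0], "rot": [0, 0, 0], "gripper": 2}, {"offset": [-2.4, -0.04, 0], "rot": [0, 0, 0], "gripper": 2}, {"offset": [-2.8, -0.04, 0], "rot": [0, 0, 0], "gripper": 2}, {"offset": [-3.2, -0.04, 0], "rot": [0, 0, 0], "gripper": 2}, {"offset": [-3.6, -0.04, 0], "rot": [0, 0, 0], "gripper": 2}, {"offset": [-4.0, -0.04, 0], "rot": [0, 0, 0], "gripper": 2}]}}

```text
time_s: 12.1
eef_pos: [479.0, 178.6, 112.4]
ee_rot: [-0.002, 0.701, 0.713, -0.001]
force: [-8.2, 7.5, 1.5]
grip_width: 0.294
grip_force: 89.4
```

Request:
{"op": "step_arm", "data": {"plan": [{"offset": [-0.4, 0, 0], "rot": [0, 0, 0], "gripper": 2}, {"offset": [-0.8, 0, 0], "rot": [0, 0, 0], "gripper": 2}, {"offset": [-1.2, 0, 0], "rot": [0, 0, 0], "gripper": 2}, {"offset": [-1.6, 0, 0], "rot": [0, 0, 0], "gripper": 2}, {"offset": [-2.0, 0, 0], "rot": [0, 0, 0], "gripper": 2}]}}

```text
time_s: 12.6
eef_pos: [479.4, 159.3, 112.6]
ee_rot: [-0.003, 0.701, 0.713, -0.0]
force: [-9.0, 15.1, 3.7]
grip_width: 0.294
grip_force: 89.6
```

```bash
python3 - <<'E'
from h import *
show();c=cam('top');print(choc(c))
d=cam('side');cv2.imwrite('pics/t5.png',cv2.resize(np.vstack([c['color'][165:285,165:405],d['color'][150:270,220:460]]),None,fx=2.4,fy=2.4)[...,::-1])
E
```

```text
12.6 [479.4 159.3 112.6] yaw 90.98 tz [-0.005  0.004 -1.   ] F [-9.  15.1  3.7] M [ 2.12  1.71 -1.28] 0.29406613176672664 89.63287711143494 [0.09 0.51 1.77 0.01 0.87 0.07]
(467, array([505.2,  48.4]), array([ 55.7, 169.1]), 1.32, [[475.3999938964844, 132.3000030517578], [479.29998779296875, -36.79999923706055], [535.0, -35.5], [531.0999755859375, 133.60000610351562]])
```

View pics/t5.png

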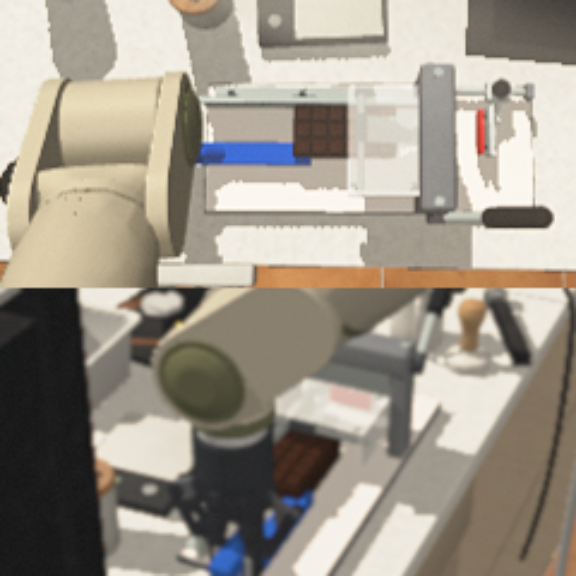

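The block is flush, with its front half under the guard (rear edge at about x=293 in the crop) and the presser engaged. The notch is on the rear corner.

Request:
{"op": "step_arm", "data": {"plan": [{"offset": [-0.4, -0.03, 0], "rot": [0, 0, 0], "gripper": 2}, {"offset": [-0.8, -0.03, 0], "rot": [0, 0, 0], "gripper": 2}, {"offset": [-1.2, -0.03, 0], "rot": [0, 0, 0], "gripper": 2}, {"offset": [-1.6, -0.03, 0], "rot": [0, 0, 0], "gripper": 2}, {"offset": [-2.0, -0.03, 0], "rot": [0, 0, 0], "gripper": 2}, {"offset": [-2.4, -0.03, 0], "rot": [0, 0, 0], "gripper": 2}, {"offset": [-2.8, -0.03, 0], "rot": [0, 0, 0], "gripper": 2}, {"offset": [-3.2, -0.03, 0], "rot": [0, 0, 0], "gripper": 2}]}}

```text
time_s: 13.5
eef_pos: [479.8, 127.2, 112.6]
ee_rot: [-0.003, 0.701, 0.713, -0.0]
force: [-8.9, 12.6, 2.9]
grip_width: 0.296
grip_force: 89.8
```

Request:
{"op": "step_arm", "data": {"plan": [{"offset": [-0.3, 0, 0], "rot": [0, 0, 0], "gripper": 2}, {"offset": [-0.6, 0, 0], "rot": [0, 0, 0], "gripper": 2}, {"offset": [-0.9, 0, 0], "rot": [0, 0, 0], "gripper": 2}, {"offset": [-1.2, 0, 0], "rot": [0, 0, 0], "gripper": 2}, {"offset": [-1.5, 0, 0], "rot": [0, 0, 0], "gripper": 2}, {"offset": [-1.8, 0, 0], "rot": [0, 0, 0], "gripper": 2}, {"offset": [-2.1, 0, 0], "rot": [0, 0, 0], "gripper": 2}, {"offset": [-2.4, 0, 0], "rot": [0, 0, 0], "gripper": 2}, {"offset": [-2.7, 0, 0], "rot": [0, 0, 0], "gripper": 2}]}}

```text
time_s: 14.4
eef_pos: [480.3, 100.3, 112.5]
ee_rot: [-0.003, 0.701, 0.713, -0.001]
force: [-8.3, 13.6, 3.8]
grip_width: 0.294
grip_force: 89.8
```

```bash
python3 - <<'E'
from h import *
show()
E
```

```text
14.4 [480.3 100.3 112.5] yaw 91.02 tz [-0.005  0.003 -1.   ] F [-8.3 13.6  3.8] M [ 1.78  1.64 -1.22] 0.29403799888753673 89.76770997047424 [-0.03  0.49  1.81  0.    0.85 -0.06]
```

Request:
{"op": "step_arm", "data": {"plan": [{"offset": [-0.25, 0, 0], "rot": [0, 0, 0], "gripper": 2}, {"offset": [-0.5, 0, 0], "rot": [0, 0, 0], "gripper": 2}, {"offset": [-0.75, 0, 0], "rot": [0, 0, 0], "gripper": 2}, {"offset": [-1.0, 0, 0], "rot": [0, 0, 0], "gripper": 2}, {"offset": [-1.25, 0, 0], "rot": [0, 0, 0], "gripper": 2}, {"offset": [-1.5, 0, 0], "rot": [0, 0, 0], "gripper": 2}, {"offset": [-1.75, 0, 0], "rot": [0, 0, 0], "gripper": 2}, {"offset": [-2.0, 0, 0], "rot": [0, 0, 0], "gripper": 2}, {"offset": [-2.2, 0, 0], "rot": [0, 0, 0], "gripper": 2}]}}

```text
time_s: 15.3
eef_pos: [480.6, 78.3, 112.5]
ee_rot: [-0.003, 0.701, 0.713, -0.001]
force: [-9.3, 12.8, 4.1]
grip_width: 0.292
grip_force: 89.8
```

Request:
{"op": "step_arm", "data": {"plan": [{"offset": [-0.1, 0, 0], "rot": [0, 0, 0], "gripper": 2}, {"offset": [-0.2, 0, 0], "rot": [0, 0, 0], "gripper": 2}, {"offset": [-0.3, 0, 0], "rot": [0, 0, 0], "gripper": 2}, {"offset": [-0.4, 0, 0], "rot": [0, 0, 0], "gripper": 2}, {"offset": [-0.5, 0, 0], "rot": [0, 0, 0], "gripper": 2}]}}

```text
time_s: 15.8
eef_pos: [480.7, 73.4, 112.5]
ee_rot: [-0.003, 0.701, 0.713, -0.001]
force: [-8.9, 13.1, 4.6]
grip_width: 0.297
grip_force: 89.8
```

```bash
python3 - <<'E'
from h import *
show();c=cam('top');hsv=cv2.cvtColor(c['color'],cv2.COLOR_RGB2HSV);P=pts(c)
u=np.arange(640)[None];v=np.arange(400)[:,None];w=(u>352)&(u<400)&(v>190)&(v<262)
red=((cv2.inRange(hsv,(0,120,80),(8,255,255))>0)|(cv2.inRange(hsv,(172,120,80),(180,255,255))>0))&w
print('pad',rect(c,red,50));cv2.imwrite('pics/t6.png',cv2.resize(c['color'][190:265,290:410],None,fx=5,fy=5)[...,::-1])
E
```

```text
15.8 [480.7  73.4 112.5] yaw 91.01 tz [-0.005  0.003 -1.   ] F [-8.9 13.1  4.6] M [ 1.77  1.63 -1.28] 0.29729964399560893 89.76452708244324 [-0.09  0.48  1.82  0.    0.84 -0.11]
pad (55, array([ 511.5, -199.3]), array([ 5.7, 50.9]), 89.82, [[486.0, -202.10000610351562], [537.0, -202.1999969482422], [537.0, -196.5], [486.0, -196.39999389648438]])
```

View pics/t6.png

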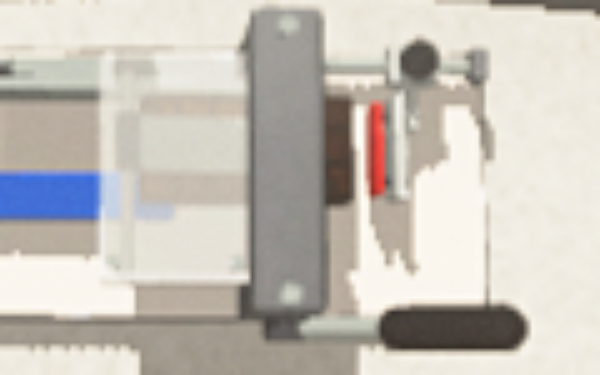

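The block's front edge (crop x about 352) is past the blade frame and 3 to 4 px, roughly 9 mm, short of the red pad (x about 370). I'll creep the rest.

Request:
{"op": "step_arm", "data": {"plan": [{"offset": [-0.1, 0, 0], "rot": [0, 0, 0], "gripper": 2}, {"offset": [-0.2, 0, 0], "rot": [0, 0, 0], "gripper": 2}, {"offset": [-0.3, 0, 0], "rot": [0, 0, 0], "gripper": 2}, {"offset": [-0.4, 0, 0], "rot": [0, 0, 0], "gripper": 2}, {"offset": [-0.5, 0, 0], "rot": [0, 0, 0], "gripper": 2}, {"offset": [-0.6, 0, 0], "rot": [0, 0, 0], "gripper": 2}]}}

```text
time_s: 16.45
eef_pos: [480.8, 67.4, 112.4]
ee_rot: [-0.003, 0.701, 0.713, -0.001]
force: [-8.6, 12.9, 4.1]
grip_width: 0.296
grip_force: 89.8
```

Request:
{"op": "step_arm", "data": {"plan": [{"offset": [-0.05, 0, 0], "rot": [0, 0, 0], "gripper": 2}, {"offset": [-0.1, 0, 0], "rot": [0, 0, 0], "gripper": 2}, {"offset": [-0.15, 0, 0], "rot": [0, 0, 0], "gripper": 2}, {"offset": [-0.2, 0, 0], "rot": [0, 0, 0], "gripper": 2}]}}

```text
time_s: 16.85
eef_pos: [480.8, 65.4, 112.5]
ee_rot: [-0.003, 0.701, 0.713, -0.001]
force: [-9.3, 13.7, 3.2]
grip_width: 0.294
grip_force: 89.8
```

Request:
{"op": "step_arm", "data": {"plan": [{"offset": [-0.05, 0, 0], "rot": [0, 0, 0], "gripper": 2}, {"offset": [-0.1, 0, 0], "rot": [0, 0, 0], "gripper": 2}]}}

```text
time_s: 17.05
eef_pos: [480.9, 64.4, 112.5]
ee_rot: [-0.003, 0.701, 0.713, -0.001]
force: [-8.4, 12.5, 2.7]
grip_width: 0.293
grip_force: 89.8
```

Request:
{"op": "step_arm", "data": {"plan": [{"offset": [-0.05, 0, 0], "rot": [0, 0, 0], "gripper": 2}, {"offset": [-0.1, 0, 0], "rot": [0, 0, 0], "gripper": 2}]}}

```text
time_s: 17.25
eef_pos: [480.9, 63.4, 112.5]
ee_rot: [-0.003, 0.701, 0.713, -0.001]
force: [-8.8, 12.7, 3.7]
grip_width: 0.292
grip_force: 89.8
```

Request:
{"op": "step_arm", "data": {"plan": [{"offset": [-0.05, 0, 0], "rot": [0, 0, 0], "gripper": 2}, {"offset": [-0.1, 0, 0], "rot": [0, 0, 0], "gripper": 2}]}}

```text
time_s: 17.45
eef_pos: [480.9, 62.4, 112.4]
ee_rot: [-0.003, 0.701, 0.713, -0.001]
force: [-9.6, 13.3, 4.3]
grip_width: 0.293
grip_force: 89.8
```

Request:
{"op": "step_arm", "data": {"plan": [{"offset": [-0.05, 0, 0], "rot": [0, 0, 0], "gripper": 2}, {"offset": [-0.1, 0, 0], "rot": [0, 0, 0], "gripper": 2}, {"offset": [-0.1, 0, 0], "rot": [0, 0, 0], "gripper": 2}]}}

```text
time_s: 17.75
eef_pos: [480.9, 61.5, 112.5]
ee_rot: [-0.003, 0.701, 0.713, -0.001]
force: [-8.8, 14.2, 4.7]
grip_width: 0.291
grip_force: 89.8
```

Request:
{"op": "step_arm", "data": {"plan": [{"offset": [-0.05, 0, 0], "rot": [0, 0, 0], "gripper": 2}, {"offset": [-0.1, 0, 0], "rot": [0, 0, 0], "gripper": 2}, {"offset": [-0.1, 0, 0], "rot": [0, 0, 0], "gripper": 2}]}}

```text
time_s: 18.05
eef_pos: [480.9, 60.7, 112.5]
ee_rot: [-0.003, 0.701, 0.713, -0.0]
force: [-9.5, 15.2, 4.7]
grip_width: 0.291
grip_force: 89.8
```

```bash
python3 - <<'E'
from h import *
show();c=cam('top');g=c['color']
for r in (214,218,222): print(r,[tuple(int(x) for x in g[r,u]) for u in range(354,372)])
E
```

```text
18.05 [480.9  60.7 112.5] yaw 91.01 tz [-0.005  0.004 -1.   ] F [-9.5 15.2  4.7] M [ 2.08  1.6  -1.24] 0.29118229580868615 89.79085564613342 [-0.12  0.48  1.83  0.    0.84 -0.14]
214 [(121, 116, 111), (89, 73, 62), (93, 74, 67), (85, 77, 71), (87, 74, 66), (100, 83, 69), (98, 77, 66), (99, 79, 67), (98, 79, 66), (88, 74, 64), (92, 69, 61), (183, 74, 64), (242, 78, 70), (104, 102, 96), (168, 168, 158), (242, 240, 235), (221, 218, 208), (161, 158, 149)]
218 [(115, 112, 108), (86, 69, 59), (90, 71, 60), (82, 70, 62), (85, 68, 61), (95, 73, 62), (94, 71, 62), (92, 72, 59), (94, 73, 63), (92, 75, 65), (89, 70, 62), (173, 67, 60), (242, 79, 71), (113, 109, 100), (158, 159, 148), (221, 219, 208), (232, 230, 219), (200, 195, 183)]
222 [(110, 108, 103), (71, 64, 57), (75, 65, 58), (73, 63, 54), (83, 68, 58), (76, 66, 57), (77, 67, 58), (76, 66, 59), (76, 66, 59), (74, 66, 58), (92, 68, 60), (178, 64, 56), (241, 71, 61), (111, 92, 85), (154, 156, 146), (218, 216, 206), (233, 230, 220), (195, 189, 177)]
```

Force is rising (13 to 15.2 N), each commanded 1 mm now moves the tool slightly less, and the block edge meets the red pad in the pixels. That is first touch, so I add about 1 mm.

Request:
{"op": "step_arm", "data": {"plan": [{"offset": [-0.05, 0, 0], "rot": [0, 0, 0], "gripper": 2}, {"offset": [-0.1, 0, 0], "rot": [0, 0, 0], "gripper": 2}, {"offset": [-0.15, 0, 0], "rot": [0, 0, 0], "gripper": 2}, {"offset": [-0.15, 0, 0], "rot": [0, 0, 0], "gripper": 2}]}}

```text
time_s: 18.5
eef_pos: [480.9, 59.4, 112.5]
ee_rot: [-0.003, 0.701, 0.713, -0.0]
force: [-8.2, 17.4, 5.8]
grip_width: 0.291
grip_force: 89.8
```

Request:
{"op": "step_arm", "data": {"plan": [{"offset": [0, -0.05, 0], "rot": [0, 0, 0], "gripper": 2}, {"offset": [0.05, -0.1, 0], "rot": [0, 0, 0], "gripper": 2}, {"offset": [0.15, -0.1, 0], "rot": [0, 0, 0], "gripper": 2}, {"offset": [0.25, -0.12, 0], "rot": [0, 0, 0], "gripper": 2}, {"offset": [0.35, -0.15, 0], "rot": [0, 0, 0], "gripper": 2}, {"offset": [0.35, -0.15, 0], "rot": [0, 0, 0], "gripper": 2}]}}

```text
time_s: 19.1
eef_pos: [480.2, 60.7, 112.4]
ee_rot: [-0.001, 0.7, 0.714, -0.001]
force: [-5.0, -0.6, -1.2]
grip_width: 0.297
grip_force: 89.0
```

```bash
python3 - <<'E'
from h import *
show();c=cam('top');g=c['color']
for r in (214,222): print(r,[tuple(int(x) for x in g[r,u]) for u in range(362,370)])
E
```

```text
19.1 [480.2  60.7 112.4] yaw 91.09 tz [-0.003  0.    -1.   ] F [-5.  -0.6 -1.2] M [-0.16  1.03 -0.86] 0.2969203571818591 88.9913535118103 [-0.12  0.48  1.83 -0.    0.84 -0.14]
214 [(98, 78, 69), (93, 75, 67), (93, 79, 68), (157, 70, 61), (242, 75, 64), (174, 89, 83), (166, 171, 161), (241, 241, 236)]
222 [(77, 65, 60), (75, 66, 60), (75, 68, 59), (156, 65, 58), (251, 70, 58), (189, 89, 80), (149, 156, 145), (215, 214, 202)]
```

Request:
{"op": "step_arm", "data": {"plan": [{"offset": [0, -0.1, 0], "rot": [0, 0, 0], "gripper": 2}, {"offset": [0, -0.25, 0], "rot": [0, 0, 0], "gripper": 2}, {"offset": [0.1, -0.5, 0], "rot": [0, 0, 0], "gripper": 2}, {"offset": [1, -0.6, 0], "rot": [0, 0, 0], "gripper": 2}, {"offset": [3, -0.6, 0], "rot": [0, 0, 0], "gripper": 2}, {"offset": [6, -0.6, 0], "rot": [0, 0, 0], "gripper": 2}, {"offset": [10, -0.6, 0], "rot": [0, 0, 0], "gripper": 2}, {"offset": [14, -0.6, -1], "rot": [0, 0, 0], "gripper": 2}, {"offset": [17, -0.6, -3], "rot": [0, 0, 0], "gripper": 2}, {"offset": [18, -1.6, -6], "rot": [0, 0, 0], "gripper": 2}, {"offset": [18, -1.6, -9], "rot": [0, 0, 0], "gripper": 2}, {"offset": [18, -1.6, -9], "rot": [0, 0, 0], "gripper": 2}]}}

```text
time_s: 20.35
eef_pos: [462.3, 242.1, 206.7]
ee_rot: [0.002, 0.699, 0.715, 0.003]
force: [1.1, -0.1, -3.0]
grip_width: 0.292
grip_force: 89.2
```

```bash
python3 - <<'E'
from h import *
show();c=cam('top');g=c['color']
for r in (214,222): print(r,[tuple(int(x) for x in g[r,u]) for u in range(362,370)])
cv2.imwrite('pics/t7.png',cv2.resize(c['color'][165:275,165:405],None,fx=3.3,fy=3.3,interpolation=cv2.INTER_CUBIC)[...,::-1])
print(go(467,263.5,200,187))
E
```

```text
20.35 [462.3 242.1 206.7] yaw 91.28 tz [ 0.008  0.002 -1.   ] F [ 1.1 -0.1 -3. ] M [ 0.04 -0.02 -0.04] 0.29164860397648634 89.19209361076355 [ 0.26  0.4   1.64 -0.    1.09  0.24]
214 [(96, 78, 65), (90, 74, 63), (91, 75, 65), (158, 72, 61), (241, 74, 65), (171, 89, 80), (164, 170, 158), (240, 240, 234)]
222 [(78, 66, 58), (77, 67, 57), (75, 69, 60), (155, 63, 55), (251, 69, 61), (188, 90, 78), (148, 154, 144), (216, 214, 203)]
([2.19, 0.57, 0.45], [0.23, 0.16, -95.77])
```

View pics/t7.png

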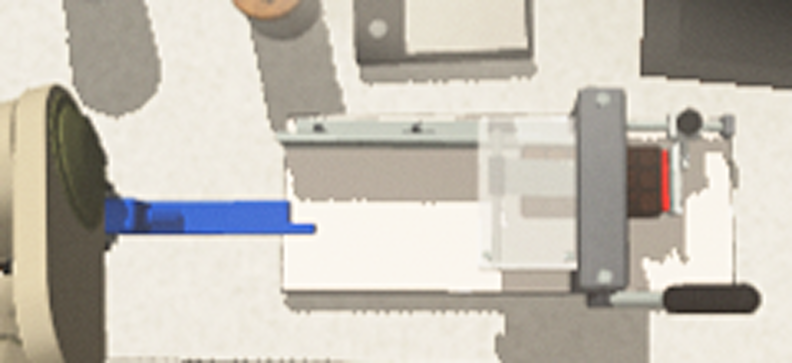

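The block's front is against the red pad (crop about (663,180)), square to the fence. I'll lay the stick back in its original spot.

Request:
{"op": "step_arm", "data": {"plan": [{"offset": [2.2, 0.5, 0.5], "rot": [0, 0, -8], "gripper": 2}, {"offset": [2.2, 0.5, 0.5], "rot": [0, 0, -16], "gripper": 2}, {"offset": [2.2, 0.5, 0.5], "rot": [0, 0, -24], "gripper": 2}, {"offset": [2.2, 0.5, 0.5], "rot": [0, 0, -32], "gripper": 2}, {"offset": [2.2, 0.5, 0.5], "rot": [0, 0, -40], "gripper": 2}, {"offset": [2.2, 0.5, 0.5], "rot": [0, 0, -48], "gripper": 2}, {"offset": [2.2, 0.5, 0.5], "rot": [0, 0, -56], "gripper": 2}, {"offset": [2.2, 0.5, 0.5], "rot": [0, 0, -64], "gripper": 2}, {"offset": [2.2, 0.5, 0.5], "rot": [0, 0, -72], "gripper": 2}, {"offset": [2.2, 0.5, 0.5], "rot": [0, 0, -80], "gripper": 2}, {"offset": [2.2, 0.5, 0.5], "rot": [0, 0, -88], "gripper": 2}, {"offset": [2.2, 0.5, 0.5], "rot": [0, 0, -95.8], "gripper": 2}]}}

```text
time_s: 21.6
eef_pos: [465.5, 262.6, 196.5]
ee_rot: [-0.001, -0.064, 0.998, -0.0]
force: [0.2, -0.2, -2.2]
grip_width: 0.29
grip_force: 89.1
```

Request:
{"op": "step_arm", "data": {"plan": [{"offset": [0, 0, 3], "rot": [0, 0, 0], "gripper": 2}, {"offset": [0, 0, 7], "rot": [0, 0, 0], "gripper": 2}, {"offset": [0, 0, 9], "rot": [0, 0, 0], "gripper": 2}, {"offset": [0, 0, 9.5], "rot": [0, 0, 0], "gripper": 2}, {"offset": [0, 0, 9.5], "rot": [0, 0, 0], "gripper": 2}, {"offset": [0, 0, 9.5], "rot": [0, 0, 0], "gripper": 2}]}}

```text
time_s: 22.2
eef_pos: [466.4, 262.9, 103.8]
ee_rot: [0.001, -0.061, 0.998, 0.0]
force: [1.0, 0.4, -1.2]
grip_width: 0.296
grip_force: 89.2
```

```bash
python3 - <<'E'
from h import *
show()
E
```

```text
22.2 [466.4 262.9 103.8] yaw -173.04 tz [ 0.002  0.    -1.   ] F [ 1.   0.4 -1.2] M [ 0.02  0.02 -0.01] 0.29617293187074384 89.23768043518066 [ 0.29  0.58  1.68 -0.    0.88 -1.4 ]
```

Request:
{"op": "step_arm", "data": {"plan": [{"offset": [0, 0, 0.5], "rot": [0, 0, 0], "gripper": 2}, {"offset": [0, 0, 0.9], "rot": [0, 0, 0], "gripper": 2}, {"offset": [0, 0, 1.1], "rot": [0, 0, 0], "gripper": 2}, {"offset": [0, 0, 1.2], "rot": [0, 0, 0], "gripper": 2}, {"offset": [0, 0, 1.25], "rot": [0, 0, 0], "gripper": 2}, {"offset": [0, 0, 1.25], "rot": [0, 0, 0], "gripper": 2}]}}

```text
time_s: 22.8
eef_pos: [465.9, 262.7, 90.8]
ee_rot: [-0.0, -0.061, 0.998, -0.0]
force: [-2.2, -1.2, 3.0]
grip_width: 0.297
grip_force: 90.2
```

Contact with the counter; release and lift away.

Request:
{"op": "step_arm", "data": {"plan": [{"offset": [0, 0, 0], "rot": [0, 0, 0], "gripper": 4}, {"offset": [0, 0, 0], "rot": [0, 0, 0], "gripper": 8.5}, {"offset": [0, 0, 0], "rot": [0, 0, 0], "gripper": 8.5}, {"offset": [0, 0, 0], "rot": [0, 0, 0], "gripper": 8.5}, {"offset": [0, 0, 0], "rot": [0, 0, 0], "gripper": 8.5}, {"offset": [0, 0, 0], "rot": [0, 0, 0], "gripper": 8.5}, {"offset": [0, 0, -3], "rot": [0, 0, 0], "gripper": 8.5}, {"offset": [0, 0, -7], "rot": [0, 0, 0], "gripper": 8.5}, {"offset": [0, 0, -12], "rot": [0, 0, 0], "gripper": 8.5}, {"offset": [2, 0, -16], "rot": [0, 0, 0], "gripper": 8.5}, {"offset": [6, 0, -18], "rot": [0, 0, 0], "gripper": 8.5}, {"offset": [10, 0, -18], "rot": [0, 0, 0], "gripper": 8.5}]}}

```text
time_s: 24.0
eef_pos: [366.2, 250.6, 272.9]
ee_rot: [0.003, -0.061, 0.998, 0.001]
force: [0.9, 0.9, 0.1]
grip_width: 0.993
grip_force: 0.0
```

Request:
{"op": "step_arm", "data": {"plan": [{"offset": [0, 0, 0], "rot": [0, 0, 0], "gripper": 8.5}, {"offset": [0, 0, 0], "rot": [0, 0, 0], "gripper": 8.5}, {"offset": [0, 0, 0], "rot": [0, 0, 0], "gripper": 8.5}]}}

```text
time_s: 24.3
eef_pos: [367.4, 250.6, 270.4]
ee_rot: [0.0, -0.061, 0.998, 0.0]
force: [0.7, 0.0, -0.2]
grip_width: 0.996
grip_force: 0.0
```

```bash
python3 - <<'E'
from h import *
show();c=cam('top');d=cam('side')
cv2.imwrite('pics/t8.png',cv2.resize(np.vstack([c['color'][165:275,165:405],d['color'][180:340,200:440]]),None,fx=2.2,fy=2.2,interpolation=cv2.INTER_CUBIC)[...,::-1])
E
```

```text
24.3 [367.4 250.6 270.4] yaw -173.05 tz [ 0.  0. -1.] F [ 0.7  0.  -0.2] M [ 0.03 -0.01  0.02] 0.9964701511112993 0.0 [ 0.33  0.17  1.78 -0.    1.2  -1.36]
```

View pics/t8.png

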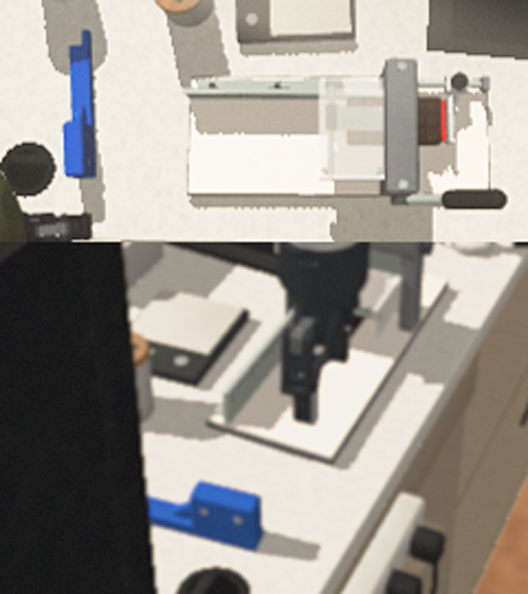

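The stick lies flat on the counter at about (80,110), off the cutter. The block's front is still against the red pad at about (443,120), and the gripper is clear.

```bash
python3 -c "
from rig import *
print(finish_job())"
```

```text
the job is handed in; nothing more can be done
None
```

The job is handed in at about 24 s: the block is flush on the fence with its front resting on the stop's red pad (stop not rammed), the push stick lies flat on the counter off the cutter, and I did not touch the other items.

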